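Clock a flatted optics post and nip up its set screw

TASK

One of the three post holders has a hex key standing in its set screw. Turn the steel post in that holder until the flat side of the post squarely faces the set screw with the key, and only then tighten the screw by pushing the key's long arm down until it lies level.

Things in the scene. Friction and masses are not known exactly. Their poses are not given: they have to be found in the camera images.
- post_grip (a point): Point on the axis of the steel post to turn, half-way up its bare part (height 100 mm). Post: 36 mm round bar with one flat side 32 mm wide, 26 mm from flat to back (D-shaped from above), bare from the top of its black 58 mm round holder (height 75 mm) to 125 mm. x axis: level, out of the flat; z up. Two other holders with like posts have no key in their screw.
- post (a joint): Turn of that post about the vertical, rad, counter-clockwise from above positive. 0: flat faces the set screw exactly; positive: the flat must be turned clockwise by that angle. Starts at 0.6 to 1.3. Friction 0.08 N m; it stays where it is left.
- key_end (a point): Free end of the long arm of the steel L-shaped hex key (7 mm thick) in that holder's set screw. Screw axis: level, height 55 mm, through the post's axis. Long arm: 120 mm from screw axis to this point, swinging in an upright plane 66 mm from the post's axis. x axis: level, out along the screw, away from the post; z: along the arm to its free end. Seen facing the screw, the arm leans to the right.
- key (a joint): Turn of the key, tightening positive, rad: 0 with its long arm straight up, 1.57 level; it stops at 1.62. Starts at 0.85 to 1.15 (arm rising 24 to 41 degrees); pushing the arm down tightens. Friction 0.3 N m (4 N down at 75 mm from the screw axis); it stays where it is left.
Mind the look-alikes: they are no part of the job. Leave any green, purple or turquoise look-alike of the part that bears post_grip alone.

How it is judged:
On the way, in this order (a step that is already met when the one before it is completed fails the run):
1. the post's flat faces the set screw within 0.22 rad, the key not yet pushed down (value of joint post between -0.22 and 0.22 rad and value of joint key below 1.3 rad), for 0.2 s.
2. the key's long arm is down within 10 degrees of level (joint above 1.4) (value of joint key above 1.4 rad), for 0.2 s.
At the end, for the whole second after the job is handed in: The flat of the post faces the set screw within 0.22 rad (12.6 degrees) and the key's long arm is down, within 10 degrees of level or lower (joint above 1.4 rad) (value of joint post between -0.22 and 0.22 rad and value of joint key above 1.4 rad); the robot touches nothing.
It fails at once if the screw is tightened (key beyond 1.3 rad) while the flat is more than 0.22 rad off facing it (value of joint key above 1.3 rad and (value of joint post above 0.22 rad or value of joint post below -0.22 rad)).
It also fails if it takes over 45 s, if anything falls off the work surface, if the arm or the gripper's body presses on something with over 40 N, if the wrist force passes 120 N, or if a joint passes its speed limit or range.

ROBOT

A 7-joint arm with a two-finger parallel gripper is mounted at the origin on the work surface. World frame = base frame: x ahead of the robot, y to its left, z up, the work surface at z = 0. Lengths are in m, angles in rad, forces in N, time in s.
With the tool pointing down it reaches from about 0.35 to 0.775 m from the base axis. Payload 3.1 kg.
Tool frame: the origin (TCP) lies at the very end of the fingers, on their centre line; the grasp point (between the pads) lies 19 mm behind it; x points along the fingers, z is the direction in which the jaws open and shut, and the axes are right-handed (so a half turn about x gives the same grasp; the last joint's range is limited). The gripper opens to 85 mm and grips with 20 to 120 N. Pads are 22 mm wide; open, the fingers measure 114 mm over their backs; the gripper's body (76 mm by 85 mm) begins 54 mm behind the grasp point. The pads swing forward as they close: fully open they stand 13 mm farther back than shut.
Start: joints at [-1.264, 0.311, 0.014, 1.512, -0.004, 1.319, -0.027], TCP at [0.188, 0.517, 0.231] pointing down, gripper open.
Joint ranges: [-2.7, 2.7], [-0.3, 1.91], [-1.27, 1.3], [0.12, 2.57], [-1.44, 4.58], [0.2, 2.03], [-3.05, 3.05]. Speed limits (rad/s): [2.79, 2.79, 3.14, 3.14, 3.14, 3.14, 3.14].

INTERFACE

Orientations are given as a rotation vector (axis times angle).
In Python, from rig import ctrl gives the robot as it stands.
- The arm moves only by the shell command python3 -m creep 'ROWS' [FORCE]. ROWS is JSON, a list of rows, each a list of 7 numbers: the shift along the tool's x, y, z in units of 30 mm (1.0 is 30 mm), then the turn, a rotation vector about the tool's x, y, z in units of 5 degrees (1.0 is 5 degrees), then the opening, from 0 (shut) to 1 (fully open). A call has 1 to 20 rows; each row is the pose to reach, as a shift and turn from the pose commanded when the call began, along the tool's axes at that moment; what a row does not reach only later rows make up. A row lasts 1/12 s, in which the tool goes at most 41.7 mm and 7.16 degrees, less where a joint would pass 70% of its speed; a pose out of reach is approached as far as the arm can. A call with a gripper value outside its range is refused whole. The fingers move at their own pace and stop on an object; FORCE is the grip in N (left out, the last holds). Time passes only in rows, so rows that repeat a pose let the fingers close. It gives the time, the measured TCP pose, the force and the opening at its end, in the units of the state.
- ctrl.get_obs(): the state, without advancing time (a new reading comes with each control period).
- ctrl.read_camera(name): name is "scene" or "top"; returns a dict with "color" (384x512x3 uint8, red, green, blue), "depth" (384x512 float32, m along the optical axis (not along the pixel's ray), 0 where there is no reading), "fx", "fy", "cx", "cy" (pixels), "origin" and "rotation" of the camera in the world. Camera axes: x right, y down, z forward; pixel columns grow to the right and rows downward; lengths in m; the calibration is good to about 2 mm. A picture is of the moment at which its call begins.
- ctrl.close_job(): hands the job in, once; it reports no verdict.
The state is a dict: "time": time; "joint_pos": joint angles; "joint_vel": joint speeds; "tau": joint torques, N m; "position": TCP position; "ee_rot": TCP orientation; "ft_force": force on the tool from outside, world axes, zero at the start; "ft_torque": the same for the moment, N m; "width": finger opening in m.
Only numpy, scipy, OpenCV 4.12 (cv2) and the standard library are available. Lean on these libraries where they do the work, as an engineer would, in place of code of your own. Each camera call takes 0.05 s, during which the arm holds its last target. There are 200 camera calls.

## Working session

There is one attempt and no reset: what is moved stays moved. The work goes in short steps, Python scripts to look and compute and a shell command to move; the robot and the scene stay as the last step left them, time stands still between calls to the robot, and variables do not carry over. Pictures are saved under pics/ and viewed, about 8 in all and at most 12, crops included, and the job is handed in when it is done.

```bash
mkdir -p pics; ls; cat > h.py <<'E'
import numpy as np,cv2
from rig import ctrl
from scipy.spatial.transform import Rotation as R
def snap(n,f):
    c=ctrl.read_camera(n); np.savez(f'pics/{f}.npz',**c); cv2.imwrite(f'pics/{f}.png',c['color'][:,:,::-1]); return c
def load(f): return dict(np.load(f'pics/{f}.npz'))
def pt(c,u,v,d=None):
    d=c['depth'][int(v),int(u)] if d is None else d
    return c['origin']+c['rotation']@np.array([(u-c['cx'])/c['fx']*d,(v-c['cy'])/c['fy']*d,d])
def cloud(c):
    v,u=np.mgrid[:384,:512];d=c['depth'];p=np.stack([(u-c['cx'])/c['fx']*d,(v-c['cy'])/c['fy']*d,d],-1)@c['rotation'].T+c['origin'];return p
E
python3 - <<'E'
from h import *
a=snap('scene','s0');b=snap('top','t0')
for c in(a,b):print(c['origin'],c['rotation'],c['fx'])
o=ctrl.get_obs();print(o['time'],o['position'],R.from_rotvec(o['ee_rot']).as_matrix(),o['width'])
cv2.imwrite('pics/both.png',cv2.resize(np.vstack([a['color'],b['color']])[:,:,::-1],None,fx=.78,fy=.78))
E
```

```text
pics
[ 1.19340341 -0.12821963  0.95651946] [-1.82087245 -1.69624171  0.71787065] 363.55551118898467
[ 0.1461232  -0.10188737  1.69163078] [-2.16221744  2.12453786 -0.13371532] 461.89971415091674
0.1 [0.18774875 0.51627322 0.23034553] [[-6.16851383e-04 -9.39807958e-01  3.41702535e-01]
 [-1.99123601e-03  3.41703077e-01  9.39805854e-01]
 [-9.99997827e-01 -1.00689851e-04 -2.08215946e-03]] 0.0856308704394471
```

View pics/both.png

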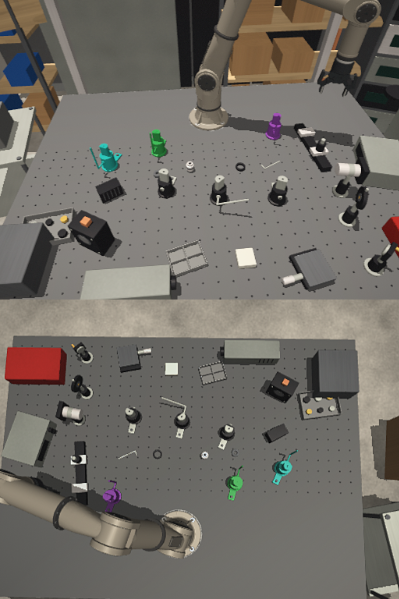

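The middle black holder has the key, at about scene (281,241) and top (232,155). I'll enlarge both views.

```bash
sed -i "s/c=ctrl.read_camera(n);/c=dict(ctrl.read_camera(n)); c['rotation']=R.from_rotvec(c['rotation']).as_matrix();/" h.py
python3 - <<'E'
from h import *
for f in('s0','t0'):
    c=load(f)
    c['rotation']=R.from_rotvec(c['rotation']).as_matrix(); np.savez(f'pics/{f}.npz',**c)
a=load('s0');b=load('t0')
A=cv2.resize(a['color'][210:280,255:330],None,fx=8,fy=8,interpolation=2)
B=cv2.resize(b['color'][120:190,195:270],None,fx=8,fy=8,interpolation=2)
cv2.imwrite('pics/z0.png',cv2.resize(np.hstack([A,B])[:,:,::-1],(800,373)))
P=cloud(b); 
for n,c in(('top',b),('sc',a)):
    P=cloud(c);sel=P[(abs(P[...,2]-.125)<.004)&(P[...,0]>.3)&(P[...,0]<.7)]
    k,l,ce=cv2.kmeans(sel[:,:2].astype(np.float32),3,None,(3,50,1e-5),10,cv2.KMEANS_PP_CENTERS)[0:3];print(n,len(sel),ce,np.bincount(l.ravel()))
E
```

```text
top 408 [[ 0.39093885 -0.34402293]
 [ 0.54584867  0.18030415]
 [ 0.6678898  -0.47411156]] [ 96 139 173]
sc 600 [[ 0.5665542   0.33733082]
 [ 0.6056503  -0.47202384]
 [ 0.49376357 -0.11607566]] [155 286 159]
```

View pics/z0.png

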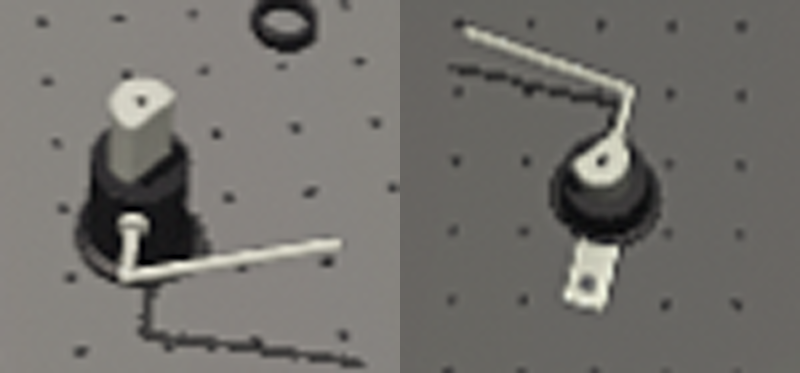

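The enlarged crop shows the D top with its centre hole at crop (141,100) in the scene view and (601,160) in the top view. The flat faces front-right in the scene view, and the key elbow and end are clear. Next I'll triangulate these.

```bash
cat >> h.py <<'E'
def onz(c,u,v,z):
    r=c['rotation']@np.array([(u-c['cx'])/c['fx'],(v-c['cy'])/c['fy'],1]); return c['origin']+r*(z-c['origin'][2])/r[2]
def tri(c1,p1,c2,p2):
    r=[]; 
    for c,p in((c1,p1),(c2,p2)):
        d=c['rotation']@np.array([(p[0]-c['cx'])/c['fx'],(p[1]-c['cy'])/c['fy'],1]);d/=np.linalg.norm(d);M=np.eye(3)-np.outer(d,d);r.append((M,M@c['origin']))
    return np.linalg.solve(r[0][0]+r[1][0],r[0][1]+r[1][1])
E
python3 - <<'E'
from h import *
a=load('s0');b=load('t0');s=75*8/400
A=lambda x,y:((x+.5)/5.333+255-.5,(y+.5)/5.333+210-.5)
B=lambda x,y:((x-400+.5)/5.333+195-.5,(y+.5)/5.333+120-.5)
np.set_printoptions(precision=4,suppress=True)
print('hole',onz(a,*A(141,100),.125),onz(b,*B(601,160),.125),tri(a,A(141,100),b,B(601,160)))
print('elbow',tri(a,A(128,274),b,B(629,91)),onz(b,*B(629,91),.055))
print('end',tri(a,A(338,243),b,B(467,31)))
print('corners',onz(a,*A(178,97),.125),onz(a,*A(137,129),.125))
for n,c,(u0,u1,v0,v1) in(('a',a,(270,295,215,240)),('b',b,(222,243,140,160))):
    g=c['color'][v0:v1,u0:u1].min(2); print(n);print(g)
E
```

```text
hole [ 0.5225 -0.0123  0.125 ] [ 0.5215 -0.0095  0.125 ] [ 0.5216 -0.0108  0.1239]
elbow [ 0.5871 -0.0239  0.0538] [ 0.5868 -0.0233  0.055 ]
end [0.612  0.0821 0.1071]
corners [0.522  0.0082 0.125 ] [ 0.5424 -0.0169  0.125 ]
a
[[128 129 129 128 129 129 129 130 129 128 128 128 129 128 128 128 128 129
  129 129 129 128 128 129 129]
 [128 129 129 129 129 129 128 129 128 128 130 128 128 128 128 128 129 128
  127 129 129 128 128 128 128]
 [129 128 128 128 129 129 129 129 129 128 129 129 129 129 129 128 129 128
  129 129 128 129 129 128 128]
 [129 128 128 129 128 129 128 128 128 128 129 129 128 127 127 129 129 128
  128 127 128 128 128 128 127]
 [127 128 129 128 128 129 128 127 129 128 129 127 129 129 129 129 128 129
  128 128 128 128 127 128 129]
 [128 129 128 128 128 128 128 128 128 128 128 128 128 130 129 128 128 129
  129 128 128 129 129 128 129]
 [128 128 128 127 129 127 128 129 129 128 127 129 129 128 128 128 128 128
  129 129 128 129 129 129 129]
 [129 128 129 128 128 128 128 129 130 131 129 128 128 128 127 128 128 127
  128 128 129 129 118 100 119]
 [129 129 128 129 128 128 129 119
[... 2835 characters left out ...]
7  41  29  53 134 199 192 191 191 190 196 196 169  84  56  54
   53  38  62]
 [ 98  70  50  36  17  23  75 150 181 199 197 197 197 152 105  61  61  55
   55  34  47]
 [ 95  47  52  25  22  19  34  74 114 142 140 139 127  86  63  68  56  56
   56  32  43]
 [ 97  49  51  26  44  19  23  44  50  64  66  66  59  64  70  65  55  58
   55  21  39]
 [ 97  47  51  23  42  50  47  50  55  55  58  62  68  70  66  58  57  59
   45  17  39]
 [ 97  49  51  18  22  50  59  57  56  55  58  61  61  61  58  57  60  51
   25  21  41]
 [ 95  47  51  20  17  28  52  59  57  56  56  58  56  56  57  58  49  30
   13  25  46]
 [100  85  49  31  16  16  29  44  53  60  59  60  60  61  59  54  27  11
   13  26  54]]
```

Checks against the given sizes: screw arm 66.6 mm (given 66), long arm 121 mm (120), flat width 32.3 mm (32). All agree.

- **Post axis:** (0.5218, -0.0108)
- **Screw azimuth:** about -12°
- **Flat azimuth:** about 39°, so post ≈ 0.89 rad
- **Key:** ≈ 1.11 rad

I'll move above the post with the jaws along the flat normal (azimuth 39°), centred 5 mm behind the axis.

```bash
python3 -m creep '[[1.0,-16.4,-12.85,6.2,0,0,1],[1.0,-16.4,-12.85,6.2,0,0,1],[1.0,-16.4,-12.85,6.2,0,0,1],[1.0,-16.4,-12.85,6.2,0,0,1],[1.0,-16.4,-12.85,6.2,0,0,1],[1.0,-16.4,-12.85,6.2,0,0,1],[1.0,-16.4,-12.85,6.2,0,0,1],[1.0,-16.4,-12.85,6.2,0,0,1],[1.0,-16.4,-12.85,6.2,0,0,1],[1.0,-16.4,-12.85,6.2,0,0,1],[1.0,-16.4,-12.85,6.2,0,0,1],[1.0,-16.4,-12.85,6.2,0,0,1],[1.0,-16.4,-12.85,6.2,0,0,1],[1.0,-16.4,-12.85,6.2,0,0,1],[1.0,-16.4,-12.85,6.2,0,0,1],[1.0,-16.4,-12.85,6.2,0,0,1],[1.0,-16.4,-12.85,6.2,0,0,1],[1.0,-16.4,-12.85,6.2,0,0,1],[1.0,-16.4,-12.85,6.2,0,0,1],[1.0,-16.4,-12.85,6.2,0,0,1]]'
cat > st.py <<'E'
from h import *
np.set_printoptions(precision=4,suppress=True)
o=ctrl.get_obs();M=R.from_rotvec(o['ee_rot']).as_matrix()
print(o['time'],o['position'],'w',o['width'],'F',o['ft_force'],'az',np.degrees(np.arctan2(M[1,2],M[0,2])),'q',np.array(o['joint_pos']));print(M)
E
python3 st.py
```

```text
time: 1.77
position: [0.5181, -0.0113, 0.2012]
ee_rot: [-0.535, 1.504, 0.537]
ft_force: [-0.9, -0.1, 0.3]
width: 0.0857
1.7667 [ 0.5181 -0.0113  0.2012] w 0.08569900586407113 F [-0.8719 -0.1217  0.2689] az 39.22967027054148 q [-0.4562  0.2891  0.5632  1.6637 -0.1631  1.2364  0.8268]
[[-0.0006 -0.6324  0.7746]
 [ 0.0013  0.7746  0.6324]
 [-1.      0.0014  0.0004]]
```

```bash
python3 -m creep '[[0.9,-0.06,-0.06,0,0,0,1],[1.8,-0.06,-0.06,0,0,0,1],[2.5,-0.06,-0.06,0,0,0,1],[3.2,-0.06,-0.06,0,0,0,1],[3.8,-0.06,-0.06,0,0,0,1],[3.8,-0.06,-0.06,0,0,0,1],[3.8,-0.06,-0.06,0,0,0,1]]'; python3 - <<'E'
from h import *
a=snap('scene','s1')
cv2.imwrite('pics/z1.png',cv2.resize(a['color'][170:290,220:370],None,fx=5,fy=5,interpolation=2)[:,:,::-1])
E
```

```text
time: 2.35
position: [0.5174, -0.0146, 0.0869]
ee_rot: [-0.534, 1.506, 0.536]
ft_force: [0.4, -0.1, 0.3]
width: 0.0856
```

View pics/z1.png

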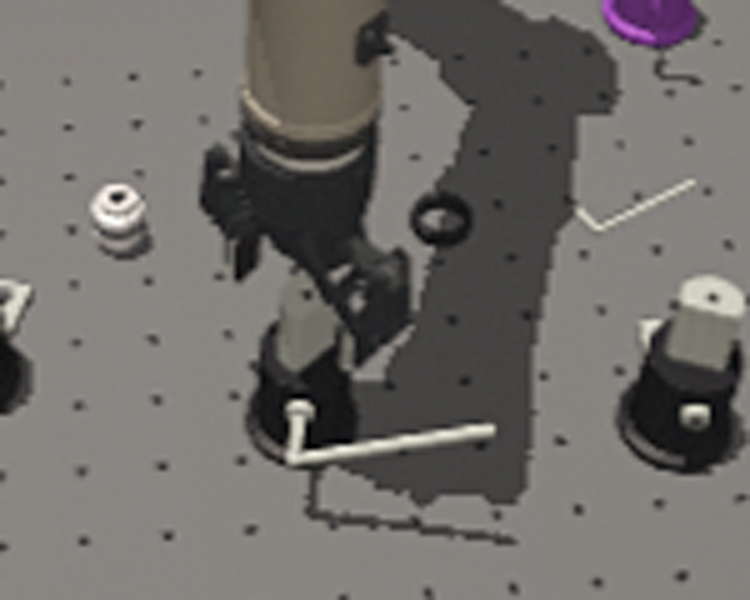

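The open fingers straddle the post, with the front one at crop (385,310) in front of the flat and the other at (240,250). Nothing is touching, so I'll close gently.

```bash
python3 -m creep '[[0,0,0,0,0,0,0.5],[0,0,0,0,0,0,0.3],[0,0,0,0,0,0,0.15],[0,0,0,0,0,0,0.1],[0,0,0,0,0,0,0.1],[0,0,0,0,0,0,0.1],[0,0,0,0,0,0,0.1],[0,0,0,0,0,0,0.1],[0,0,0,0,0,0,0.1],[0,0,0,0,0,0,0.1]]' 30;python3 st.py
```

```text
time: 3.23
position: [0.5212, -0.0141, 0.0885]
ee_rot: [-0.534, 1.498, 0.534]
ft_force: [4.9, 2.5, 1.1]
width: 0.0253
3.2333 [ 0.5212 -0.0141  0.0885] w 0.025310240484508598 F [4.8907 2.4862 1.0544] az 39.09971287790718 q [-0.4125  0.41    0.5293  1.8104 -0.2476  0.9809  0.9009]
[[ 0.0058 -0.6307  0.776 ]
 [ 0.002   0.7761  0.6307]
 [-1.     -0.0021  0.0058]]
```

Width is 25.3 mm, so the pads are seated on flat and back. I'll turn clockwise from above by 51° (+10.2 units about tool x), following the small orbit.

```bash
python3 -m creep '[[0,0,0.08,0.8,0,0,0.1],[0,0,0.1,1.6,0,0,0.1],[0,0,0.12,2.4,0,0,0.1],[0,0,0.12,3.2,0,0,0.1],[0,0,0.14,4,0,0,0.1],[0,0,0.14,4.8,0,0,0.1],[0,0.02,0.15,5.6,0,0,0.1],[0,0.02,0.15,6.4,0,0,0.1],[0,0.03,0.16,7.2,0,0,0.1],[0,0.03,0.16,8,0,0,0.1],[0,0.04,0.17,8.8,0,0,0.1],[0,0.04,0.17,9.6,0,0,0.1],[0,0.04,0.17,10.2,0,0,0.1],[0,0.04,0.17,10.2,0,0,0.1],[0,0.04,0.17,10.2,0,0,0.1]]';python3 st.py
```

```text
time: 4.48
position: [0.5186, -0.0104, 0.0884]
ee_rot: [0.167, 1.571, -0.162]
ft_force: [-10.8, 3.6, 14.2]
width: 0.0253
4.4833 [ 0.5186 -0.0104  0.0884] w 0.025308903063305476 F [-10.8382   3.5782  14.1947] az -11.95976518023549 q [-0.5654  0.4561  0.7365  1.8111 -0.3586  1.0187  0.1053]
[[-0.0063  0.2072  0.9783]
 [ 0.0039  0.9783 -0.2072]
 [-1.      0.0025 -0.007 ]]
```

```bash
python3 -m creep '[[0,0,0,0,0,0,0.5],[0,0,0,0,0,0,1],[0,0,0,0,0,0,1],[0,0,0,0,0,0,1],[0,0,0,0,0,0,1],[-1,0,0,0,0,0,1],[-2,0,0,0,0,0,1],[-3,0,0,0,0,0,1],[-3.5,-1,0,0,0,0,1],[-3.5,-2.5,0,0,0,0,1],[-3.5,-4,0,0,0,0,1],[-3.5,-5,0,0,0,0,1],[-3.5,-5,0,0,0,0,1],[-3.5,-5,0,0,0,0,1]]';python3 st.py;python3 - <<'E'
from h import *
a=snap('scene','s2');b=snap('top','t2')
A=cv2.resize(a['color'][210:280,255:330],None,fx=8,fy=8,interpolation=2)
B=cv2.resize(b['color'][120:190,195:270],None,fx=8,fy=8,interpolation=2)
cv2.imwrite('pics/z2.png',cv2.resize(np.hstack([A,B])[:,:,::-1],(800,373)))
E
```

```text
time: 5.65
position: [0.4893, -0.1622, 0.1927]
ee_rot: [0.169, 1.563, -0.171]
ft_force: [-0.3, 1.6, 1.0]
width: 0.0855
5.65 [ 0.4893 -0.1622  0.1927] w 0.08546101068043671 F [-0.27    1.5899  0.9712] az -12.406431236617266 q [-0.3691  0.3383  0.8477  1.6924 -0.2663  1.2308  0.3235]
[[ 0.0006  0.2148  0.9766]
 [-0.0011  0.9766 -0.2148]
 [-1.     -0.001   0.0008]]
```

View pics/z2.png

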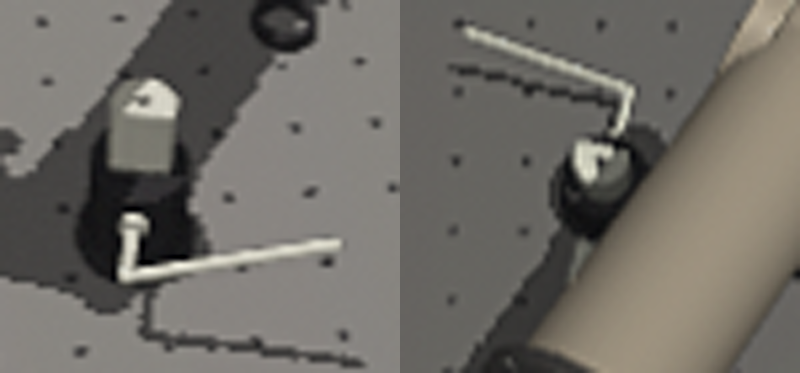

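The flat now faces the key in the scene view. Its face spans crop (110..176), with the lower edge from (108,167) to (172,173). I'll get the azimuth from that.

```bash
python3 - <<'E'
from h import *
a=load('s2')
A=lambda x,y:((x+.5)/5.333+255-.5,(y+.5)/5.333+210-.5)
for p,q,z in(((108,167),(172,173),.075),((110,113),(178,119),.125)):
    P,Q=onz(a,*A(*p),z),onz(a,*A(*q),z);d=Q-P;print(P,Q,np.linalg.norm(d),np.degrees(np.arctan2(-d[0],d[1])))
P=cloud(a)
for u,v in((277,235),(284,236)):print(P[v,u])
w=P[233:240,276:288].reshape(-1,3);w=w[(w[:,2]>.08)&(w[:,2]<.123)]
n=np.linalg.svd(w-w.mean(0))[2][2];print(len(w),n,np.degrees(np.arctan2(-n[1],-n[0])),np.degrees(np.arctan2(n[1],n[0])))
E
```

```text
[ 0.52903782 -0.02983282  0.075     ] [0.5359945  0.00562173 0.075     ] 0.036130607741430135 -11.101205888060285
[ 0.53024782 -0.03030639  0.125     ] [0.53727002 0.00612025 0.125     ] 0.0370973211563138 -10.91142617099544
[ 0.53033074 -0.02443493  0.10475623]
[ 0.53459907 -0.00412478  0.10342792]
82 [ 0.98072091 -0.19372529 -0.02563217] 168.8260133887779 -11.173986611222093
```

The flat is at about -11° against a screw azimuth of -11.3 to -13.3°, well inside tolerance. Next I'll shut the fingers and go above the long arm, about 70 mm out from the screw axis.

```bash
python3 -m creep '[[0,1.2,0.4,0,0,0,0],[0,2.4,0.7,0,0,0,0],[0,3.6,1.0,0,0,0,0],[0,4.8,1.4,0,0,0,0],[0,6,1.8,0,0,0,0],[0,7,2.1,0,0,0,0],[0.6,7.55,2.17,0,0,0,0],[1.2,7.55,2.17,0,0,0,0],[1.8,7.55,2.17,0,0,0,0],[1.8,7.55,2.17,0,0,0,0],[1.8,7.55,2.17,0,0,0,0],[1.8,7.55,2.17,0,0,0,0]]';python3 st.py;python3 - <<'E'
from h import *
a=snap('scene','s3');b=snap('top','t3')
cv2.imwrite('pics/z3.png',cv2.resize(a['color'][190:290,240:350],None,fx=5.5,fy=5.5,interpolation=2)[:,:,::-1])
E
```

```text
time: 6.75
position: [0.6016, 0.0504, 0.1391]
ee_rot: [0.163, 1.564, -0.163]
ft_force: [0.6, -0.4, 0.8]
width: -0.0001
6.75 [0.6016 0.0504 0.1391] w -5.765735252548891e-05 F [ 0.645  -0.3865  0.8243] az -11.891356920033685 q [-0.594   0.5623  0.7301  1.5167 -0.39    1.2112 -0.0101]
[[ 0.0011  0.2061  0.9785]
 [ 0.0003  0.9785 -0.2061]
 [-1.      0.0005  0.001 ]]
```

View pics/z3.png

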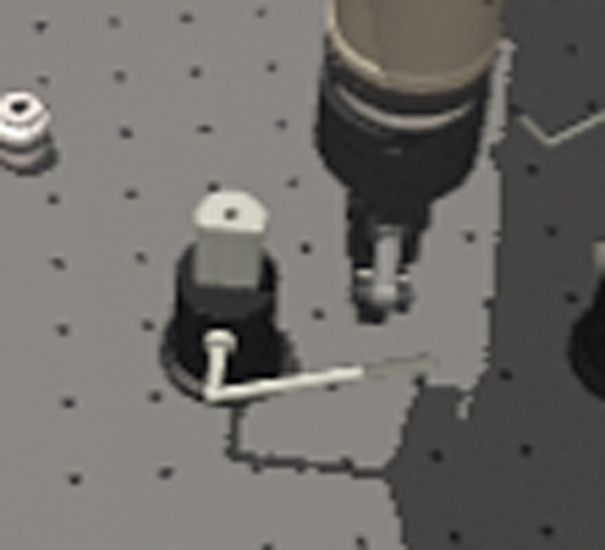

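The shut fingertips at crop (372,310) are above the long arm, which runs from (215,393) to (430,358). The n-offset is 65 mm, as it should be. The flat still squarely faces the screw. Pushing down now.

```bash
python3 -m creep '[[0.5,-0.1,0,0,0,0,0],[0.9,-0.1,0,0,0,0,0],[1.2,-0.1,0,0,0,0,0],[1.5,-0.1,0,0,0,0,0],[1.7,-0.1,0,0,0,0,0],[1.9,-0.1,0,0,0,0,0],[2.1,-0.1,0,0,0,0,0],[2.3,-0.1,0,0,0,0,0],[2.5,-0.1,0,0,0,0,0],[2.6,-0.1,0,0,0,0,0],[2.7,-0.1,0,0,0,0,0],[2.7,-0.1,0,0,0,0,0],[2.7,-0.1,0,0,0,0,0],[2.7,-0.1,0,0,0,0,0]]';python3 st.py
```

```text
time: 8.02
position: [0.5997, 0.0456, 0.0568]
ee_rot: [0.164, 1.566, -0.166]
ft_force: [0.9, 0.3, 0.9]
width: 0.0002
8.0167 [0.5997 0.0456 0.0568] w 0.00017192195232146472 F [0.8648 0.3252 0.8713] az -12.015780675829978 q [-0.5622  0.6449  0.6859  1.6081 -0.4518  1.0546  0.0431]
[[-0.0016  0.2082  0.9781]
 [-0.0011  0.9781 -0.2082]
 [-1.     -0.0014 -0.0014]]
```

The force is low, so I need to check whether the fingers pressed the arm or slid past it.

```bash
python3 - <<'E'
from h import *
a=snap('scene','s4')
cv2.imwrite('pics/z4.png',cv2.resize(a['color'][200:290,240:350],None,fx=6,fy=6,interpolation=2)[:,:,::-1])
E
```

```text
(no output)
```

View pics/z4.png

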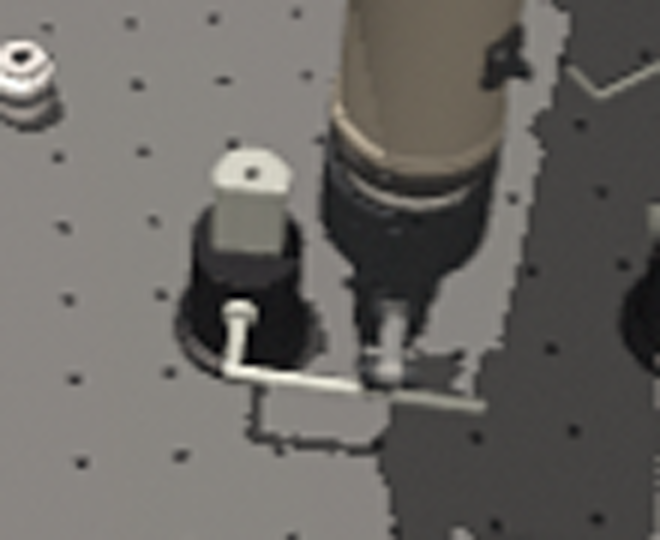

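The arm is now pressed down: the elbow is at crop (230,372), the end at (483,406), and the fingers sit on top. I'll lift clear and check the angle.

```bash
python3 -m creep '[[-0.7,0,0,0,0,0,0],[-1.5,0,0,0,0,0,0],[-2.5,0,0,0,0,0,0],[-3.5,1,0,0,0,0,0],[-4,2.5,0,0,0,0,0],[-4,3.7,0,0,0,0,0],[-4,5,0,0,0,0,0],[-4,5,0,0,0,0,0],[-4,5,0,0,0,0,0]]'; python3 - <<'E'
from h import *
a=snap('scene','s5');b=snap('top','t5')
A=cv2.resize(a['color'][210:280,255:330],None,fx=8,fy=8,interpolation=2)
B=cv2.resize(b['color'][120:190,195:270],None,fx=8,fy=8,interpolation=2)
cv2.imwrite('pics/z5.png',cv2.resize(np.hstack([A,B])[:,:,::-1],(800,373)))
E
```

```text
time: 8.82
position: [0.6303, 0.197, 0.1754]
ee_rot: [0.158, 1.568, -0.16]
ft_force: [0.4, -1.3, -0.4]
width: 0.0001
```

View pics/z5.png

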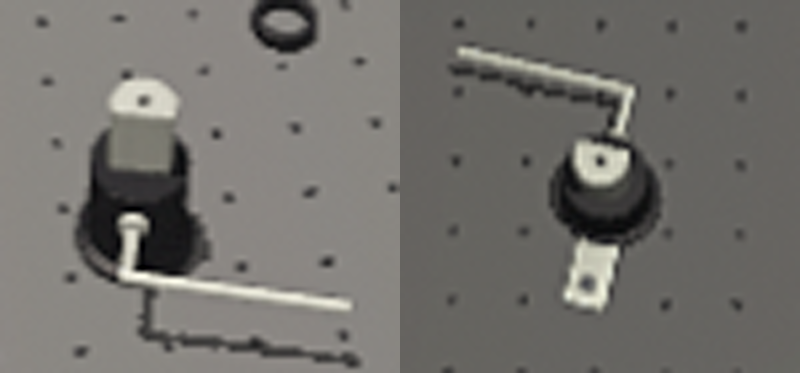

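```bash
python3 - <<'E'
from h import *
a=load('s5');b=load('t5')
A=lambda x,y:((x+.5)/5.333+255-.5,(y+.5)/5.333+210-.5)
B=lambda x,y:((x-400+.5)/5.333+195-.5,(y+.5)/5.333+120-.5)
e=tri(a,A(128,274),b,B(629,91));f=tri(a,A(349,305),b,B(459,50));d=f-e
print(e,f,np.linalg.norm(d),'rise deg',np.degrees(np.arcsin(d[2]/np.linalg.norm(d))),'screw az',np.degrees(np.arctan2(-d[0],d[1])))
P,Q=onz(b,*B(575,141),.125),onz(b,*B(627,141),.125)
P=cloud(a);w=P[233:240,276:288].reshape(-1,3);w=w[(w[:,2]>.08)&(w[:,2]<.123)]
n=np.linalg.svd(w-w.mean(0))[2][2];n*=np.sign(n[0]);print('flat az',np.degrees(np.arctan2(n[1],n[0])))
E
```

```text
[ 0.58706268 -0.02388205  0.05375616] [0.61473517 0.09378561 0.05175629] 0.12089435381231417 rise deg -0.9478485861022221 screw az -13.234052900800892
flat az -9.638775428115352
```

The key is level (rise -0.9°, so about 1.58 rad). The flat is within about 2 to 4° of the screw, against a limit of 12.6°. The robot is clear, so I'm handing in.

```bash
python3 -c "
from rig import ctrl
print(ctrl.close_job())"
```

```text
the job is handed in; nothing more can be done
None
```

I turned the post about 51° clockwise, holding it flat to back, until its flat faced the set screw. Then I pushed the key's long arm down with shut fingers, lifted clear and handed the job in at about 9 s. No verdict was reported.

What the last checks showed:
- **Key:** the arm lies level, measured at 0.9° below level (about 1.59 rad), and the arm length came out at 121 mm against the given 120 mm.
- **Post:** the flat's azimuth measured about -10 to -11°, and the screw's -11 to -13°. The error is therefore about 0 to 4° of the allowed 12.6°.
- **Disagreement:** the measured axis and screw directions differed by about 2 mm and 2° between estimates. The push force read only about 1 N, below the expected 4 N, so I checked by picture, which showed the arm down.
- **Clearance:** at hand-in the gripper was over 100 mm away from the holder and the key, and I saw no sign of the look-alikes being touched.

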